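# Open the ratchet tray guide at the canteen checkout

### The job

The small loaded tray on the checkout counter is boxed in by the sliding jaw of the ratchet tray guide. With the fingertips press the flat release pad on top of the jaw down, and while it is held down push the jaw back along its bar, away from the tray, until it meets the stop block at the end of the bar; then take the hand off so that the pad springs back up. Grip and lift nothing, and leave the tray, its bowl and cup, and the sauce bottle where they stand.

Things in the scene. Friction and masses are not known exactly. Their poses are not given: they have to be found in the camera images.
- guide: Ratchet tray guide fixed to the counter: steel bar 455 mm long, 24 wide, top 40 mm high, saw teeth of 12 mm pitch on one side. Origin: on the counter under the bar's centre line. x axis along the bar, level, from the aluminium fence (x -198 mm, 52 high) to the dark stop block (near face x +236, 62 high): the jaw is pushed back along +x. y axis: to the tray side. Position and heading vary.
- release_top (a point): Centre of the top of the release pad, a flat dark grey pad 45 mm along the bar by 50 across, on the white jaw; 70 mm above the counter when up. Goes straight down 8 mm to a stop, spring 3.4 to 6.4 N. Pressed 6 mm or more it frees the jaw; let go, it springs up and the jaw can go back one tooth (12 mm) at most. If the pawl rests on a tooth it stands up to 5 mm low untouched.
- block_top (a point): Centre of the top of the jaw's upright white block, 27 mm along the bar by 58 across, top 100 mm above the counter (30 above the raised pad), 39.5 mm from the pad's centre towards guide +x. Its upright face, 26 mm from the pad's centre, is what fingers pressing the pad can push against. Moves with the jaw.
- blade_tip (a point): Top outer corner of the jaw's aluminium blade, 8 mm thick, 52 mm high, which bars the tray and moves with the jaw. It reaches 160 mm from the bar's centre line on the tray side (guide +y); its tray-side face is 31 mm from the pad's centre towards guide -x.
- jaw (a joint): Position of the jaw along the bar in m: 0 is the position nearest the fence, it grows as the jaw is pushed back (guide +x), 0.150 is fully back against the stop block. Starts between 0 and 0.07 or up to one tooth more. Sliding friction about 3.5 N.
- release (a joint): How far the release pad is pressed, in m: 0 up, 0.008 fully down.
- tray: Loose light aqua plastic tray, 240 by 170 mm, 20 mm high, on the counter between the fence and the jaw's blade. Origin: centre of its underside. To be left alone.
- bowl: Aqua bowl, 104 mm across, 55 mm high, standing on the tray. Origin: centre of its underside. To be left alone.
- cup: White cup, 68 mm across, 70 mm high, standing on the tray. Origin: centre of its underside. To be left alone.
- sauce: Brown sauce bottle, 52 mm across, 130 mm high, standing on the counter on the tray side of the guide, beyond the reach of the blade. Origin: centre of its underside. To be left alone.

How it is judged:
On the way, in this order (a step that is already met when the one before it is completed fails the run):
1. the release pad is pressed down by the fingers, with the jaw not yet back at the stop block (value of joint release above 0.0055 m and contact force between the fingers and release above 0.5 N and value of joint jaw below 0.12 m), for 0.1 s.
2. the jaw is pushed fully back along the bar (value of joint jaw above 0.145 m), for 0.1 s.
At the end, for the whole second after the job is handed in: The jaw is within 5 mm of fully back (joint over 0.145 m), at rest; the release pad is up again (less than 4.5 mm down); tray, bowl, cup and bottle are upright and within 15 mm of where they started (value of joint jaw above 0.145 m and value of joint release below 0.0045 m and velocity of joint jaw between -0.01 and 0.01 m/s and distance of each of tray, bowl, cup, sauce from where it was at the start of the episode below 0.015 m and angle between each of bowl, cup, sauce's own z axis and vertical below 0.2 rad); the robot touches nothing.
It fails at once if the tray, bowl, cup or sauce bottle is shifted or lifted by more than 20 mm (distance of any of tray, bowl, cup, sauce from where it was at the start of the episode above 0.02 m).
It fails at once if a bystander is knocked over (angle between any of bowl, cup, sauce's own z axis and vertical above 0.5 rad).
It fails at once if the jaw's pad or upright block is taken between the fingers instead of being pressed and pushed with the tips ((z of the grasp point in the frame of release_top below 0.003 m and horizontal distance between the grasp point and release_top below 0.025 m) or (z of the grasp point in the frame of block_top below -0.006 m and horizontal distance between the grasp point and block_top below 0.014 m)).
It also fails if it takes over 40 s, if anything falls off the work surface, if the arm or the gripper's body presses on something with over 40 N, if the wrist force passes 120 N, or if a joint passes its speed limit or range.

### The arm

A 7-joint arm with a two-finger parallel gripper is mounted at the origin on the work surface. World frame = base frame: x ahead of the robot, y to its left, z up, the work surface at z = 0. Lengths are in m, angles in rad, forces in N, time in s.
With the tool pointing down it reaches from about 0.425 to 0.875 m from the base axis. Payload 4.7 kg.
Tool frame: the origin (TCP) lies between the finger pads; the fingertips stand 17 mm ahead of it and the grasp point (between the pads) lies 2 mm behind it; y points along the fingers, z is the direction in which the jaws open and shut, and the axes are right-handed (so a half turn about y gives the same grasp; the last joint's range is limited). The gripper opens to 87 mm and grips with 3 to 60 N. Pads are 19 mm wide; open, the fingers measure 117 mm over their backs; the gripper's body (75 mm by 190 mm) begins 51 mm behind the grasp point.
Start: joints at [-1.228, 0.321, -0.07, 1.45, 0.023, 1.371, -0.057], TCP at [0.21, 0.615, 0.206] pointing down, gripper open.
Joint ranges: [-2.86, 2.86], [-0.3, 2.09], [-1.38, 1.24], [0.06, 2.45], [-1.56, 4.7], [0.09, 2.05], [-2.69, 2.69]. Speed limits (rad/s): [2.57, 2.57, 3.14, 3.14, 3.14, 3.14, 3.14].

### API

Orientations are given as a 3x3 rotation matrix whose columns are the frame's x, y, z axes.
In Python, from station import * gives the robot as it stands. The module is installed in compiled form; this text tells all that it offers.
- The arm moves only by the shell command python3 -m jog 'ROWS' [OPENING]. ROWS is JSON, one flat list of numbers, 6 for each row, row after row: the shift along the tool's x, y, z in m, then the turn, a rotation vector about the tool's x, y, z in rad. A call has exactly 8 rows; each row is the pose to reach, as a shift and turn from the pose measured when the call began, along the tool's axes at that moment; what a row does not reach only later rows make up. A row lasts 1/10 s, in which the tool goes at most 50 mm and 8.59 degrees, less where a joint would pass 70% of its speed; a pose out of reach is approached as far as the arm can. A call with a gripper value outside its range is refused whole. OPENING is the opening, from 0 (shut) to 1 (fully open), set as the call begins (- or left out, the last holds). The fingers move at their own pace and stop on an object; the grip force is fixed at half the most. Time passes only in rows, so rows that repeat a pose let the fingers close, or fill a call up. It gives the time, the measured TCP pose, the force and the opening at its end, in the units of the state.
- observe(): the state, without advancing time (a new reading comes with each control period).
- read_camera(name): name is "scene" or "top"; returns a dict with "pixels" (400x640x3 uint8, red, green, blue), "z_map" (400x640 float32, m along the optical axis (not along the pixel's ray), 0 where there is no reading), "K" (3x3 intrinsics, pixels), "R" (3x3) and "t" (3): a world point X has camera coordinates R X + t. Camera axes: x right, y down, z forward; pixel columns grow to the right and rows downward; lengths in m; the calibration is good to about 2 mm. A picture is of the moment at which its call begins.
- hand_in(): hands the job in, once; it reports no verdict.
The state is a dict: "clock": time; "qpos": joint angles; "joint_vel": joint speeds; "joint_torque": joint torques, N m; "tool_pos": TCP position; "eef_rot": TCP orientation; "wrist_force": force on the tool from outside, world axes, zero at the start; "moment": the same for the moment, N m; "opening": finger opening in m.
Only numpy, scipy, OpenCV 4.12 (cv2) and the standard library are available. Lean on these libraries where they do the work, as an engineer would, in place of code of your own. Each camera call takes 0.05 s, during which the arm holds its last target.

## Working session

There is one attempt and no reset: what is moved stays moved. The work goes in short steps, Python scripts to look and compute and a shell command to move; the robot and the scene stay as the last step left them, time stands still between calls to the robot, and variables do not carry over. Pictures are saved under pics/ and viewed, and the job is handed in when it is done.

```bash
mkdir -p pics; python3 - <<'E'
from station import *
import cv2,numpy as np
s=observe()
for k in s: print(k,np.round(s[k],3).tolist())
for n in("scene","top"):
    c=read_camera(n); cv2.imwrite(f"pics/{n}0.png",c["pixels"][:,:,::-1]); np.savez(f"{n}0.npz",**c)
    print(n,c["K"].tolist(),np.round(c["R"],4).tolist(),c["t"])
E
```

```text
clock 0.0
qpos [-1.228, 0.322, -0.07, 1.452, 0.023, 1.371, -0.057]
joint_vel [0.002, -0.0, 0.001, -0.002, 0.003, 0.001, 0.001]
joint_torque [-0.001, -49.128, -0.404, -31.253, -0.064, 0.044, 0.0]
tool_pos [0.21, 0.615, 0.204]
eef_rot [[0.946, -0.0, 0.323], [-0.323, -0.002, 0.946], [0.0, -1.0, -0.002]]
wrist_force [-0.609, 0.342, -0.132]
moment [-0.008, -0.002, 0.016]
opening 0.087
scene [[400.8007462229916, 0.0, 316.04272044457014], [0.0, 400.8007462229916, 203.6957652384402], [0.0, 0.0, 1.0]] [[-0.1804, 0.9836, 0.0021], [0.7637, 0.1415, -0.6299], [-0.6198, -0.112, -0.7767]] [ 0.04206123 -0.45142452  1.19331175]
top [[459.983003599849, 0.0, 319.2953511434354], [0.0, 459.983003599849, 199.45505214087925], [0.0, 0.0, 1.0]] [[0.0225, -0.9997, -0.0136], [-0.9942, -0.021, -0.1053], [0.105, 0.0159, -0.9943]] [0.04183055 0.66998716 0.82753808]
```

View pics/scene0.png

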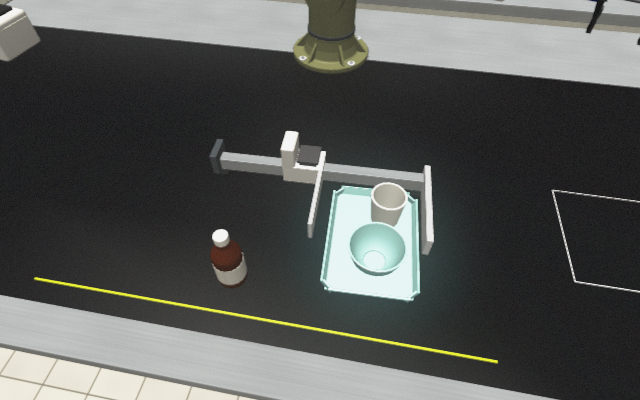

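View pics/top0.png

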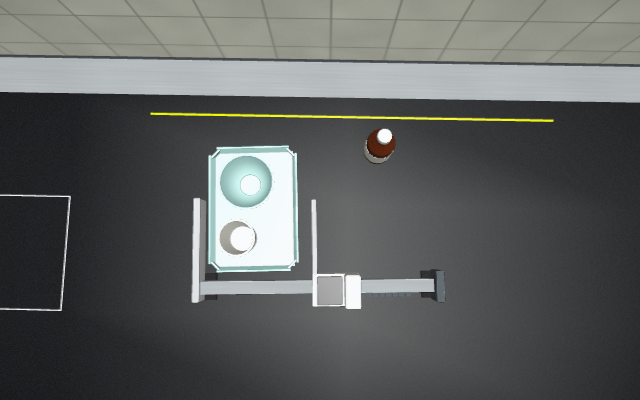

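The top view shows the pad at about (329,290), the white block at (353,291), the stop block at (440,286) and the fence at (196,250). The tray is above the bar at (253,208) and the bottle at (380,145). Guide +x runs roughly along image right, which is world -y.

```bash
cat > h.py <<'E'
import numpy as np,cv2
def ray(c,u,v,z):
    d=c["R"].T@np.linalg.inv(c["K"])@np.array([u,v,1.]); o=-c["R"].T@c["t"]
    return o+d*(z-o[2])/d[2]
def cloud(c):
    u,v=np.meshgrid(np.arange(640),np.arange(400)); z=c["z_map"]
    P=np.stack([u,v,np.ones_like(u)],-1)@np.linalg.inv(c["K"]).T*z[...,None]
    return (P-c["t"])@c["R"]
def rect(m,c,z):
    k,l,s,_=cv2.connectedComponentsWithStats(m.astype(np.uint8)); i=1+np.argmax(s[1:,4])
    pts=np.argwhere(l==i)[:,::-1]
    W=np.array([ray(c,*p,z)[:2] for p in pts])
    r=cv2.minAreaRect((W*1000).astype(np.float32))
    return r,len(pts),s[i]
E
python3 - <<'E'
from h import *
c=dict(np.load("top0.npz")); P=cloud(c); Z=P[...,2]; px=c["pixels"].astype(int)
for u,v in[(329,290),(353,291),(440,286),(313,240),(380,287),(196,250)]: print(u,v,px[v,u],np.round(P[v,u],4))
U,V=np.meshgrid(np.arange(640),np.arange(400))
box=(U>300)&(U<370)&(V>260)&(V<320)
print("block",rect(box&(abs(Z-.1)<.006),c,.1))
dark=px.max(2)<150
zp=np.median(Z[285:296,322:337]);print("padz",zp)
print("pad",rect(box&(abs(Z-zp)<.008)&dark,c,zp))
st=(U>420)&(U<460)&(V>255)&(V<315)
print("stop",rect(st&(abs(Z-.062)<.006),c,.062))
print("bar",rect((U>365)&(U<432)&(V>260)&(V<310)&(abs(Z-.04)<.006),c,.04))
print("bar left",rect((U>206)&(U<308)&(V>270)&(V<310)&(abs(Z-.04)<.006),c,.04))
print("blade",rect((U>305)&(U<320)&(V>190)&(V<275)&(abs(Z-.052)<.006),c,.052))
s=dict(np.load("scene0.npz"));Q=cloud(s)
for u,v in[(310,154),(291,135)]: print(np.round(Q[v,u],4))
print(px[270:312:4,329].tolist())
E
```

```text
329 290 [169 169 170] [0.5048 0.0351 0.0677]
353 291 [248 250 251] [ 0.5068 -0.0055  0.0976]
440 286 [ 99 108 113] [ 0.5161 -0.1618  0.0625]
313 240 [229 231 234] [0.5926 0.066  0.0509]
380 287 [187 193 196] [ 0.5099 -0.0583  0.0384]
196 250 [227 229 232] [0.5696 0.2795 0.0509]
block (((506.2674560546875, -4.939040184020996), (55.822975158691406, 26.60041046142578), 2.9852259159088135), 528, array([345, 275,  17,  34, 528], dtype=int32))
padz 0.0678685888823812
pad (((529.6002197265625, 24.10347557067871), (4.310905569582246e-05, 15.960552215576172), 1.3378437757492065), 10, array([331, 276,  10,   1,  10], dtype=int32))
stop (((516.9749145507812, -161.96836853027344), (14.17651081085205, 54.60071563720703), 89.76585388183594), 265, array([436, 270,   9,  32, 265], dtype=int32))
bar (((509.92047119140625, -91.96517944335938), (30.60968780517578, 118.91275787353516), 1.3428616523742676), 897, array([366, 279,  66,  18, 897], dtype=int32))
bar left (((505.0030517578125, 167.10031127929688), (24.338289260864258, 183.96315002441406), 1.9923146963119507), 1361, array([ 207,  280,  101,   15, 1361], dtype=int32))
blade (((599.446533203125, 63.854209899902344), (136.89849853515625, 10.85020637512207), 4.010365962982178), 342, array([312, 199,   8,  76, 342], dtype=int32))
[0.5079 0.0377 0.0692]
[ 0.4941 -0.0037  0.1016]
[[101, 103, 101], [249, 250, 252], [172, 172, 172], [170, 171, 172], [171, 170, 172], [169, 169, 170], [168, 167, 168], [165, 165, 165], [165, 164, 166], [148, 150, 144], [100, 102, 102]]
```

```bash
python3 - <<'E'
from h import *
from station import observe
for n,box in(("top",(300,370,260,320)),("scene",(285,335,135,175))):
    c=dict(np.load(n+"0.npz")); Z=cloud(c)[...,2]; px=c["pixels"].astype(int)
    U,V=np.meshgrid(np.arange(640),np.arange(400))
    b=(U>box[0])&(U<box[1])&(V>box[2])&(V<box[3])
    g=px.mean(2)
    if n=="scene": print(np.round(g[145:166:4,295:330:4]))
    m=b&(abs(Z-.068)<.008)&(g<(200 if n=="top" else 120))
    print(n,rect(m,c,.068), "z",np.median(Z[m]))
s=observe(); R=s["eef_rot"]; a=np.radians(2.2)
z=np.array([-np.sin(a),np.cos(a),0]); y=np.array([0,0,-1.]); T=np.stack([np.cross(y,z),y,z],1)
from scipy.spatial.transform import Rotation as Ro
print("turn",Ro.from_matrix(R.T@T).as_rotvec())
p=np.array([.505,.035,.120])+np.array([np.sin(a),-np.cos(a),0])*.006
print("goal",p,"shift",R.T@(p-s["tool_pos"]))
E
```

```text
top (((504.96807861328125, 34.20171356201172), (48.7947998046875, 44.320743560791016), 1.3379095792770386), 732, array([317, 276,  26,  29, 732], dtype=int32)) z 0.0677686410066037
[[147.  66.  90.  77.  60.  49.  45.  46.  51.]
 [112. 129.  98.  97. 100. 100.  99.  49.  48.]
 [111. 102.  99.  99.  98. 100.  95. 244.  52.]
 [113.  98.  99.  99. 102. 100. 157. 240.  52.]
 [133.  80.  99.  97. 101. 101. 217. 226.  54.]
 [223. 242. 191. 113.  67.  68. 244. 213. 186.]]
scene (((507.39166259765625, 33.137447357177734), (54.290096282958984, 50.19131088256836), 2.296820640563965), 415, array([295, 145,  27,  20, 415], dtype=int32)) z 0.06880243495937563
turn [ 1.75770738e-03 -3.67205587e-01 -2.00828567e-04]
goal [0.50523033 0.02900442 0.12      ] shift [ 0.46871264  0.08542674 -0.45871523]
```

```bash
python3 -m jog '[0.02,0,-0.02,0,-0.02,0, 0.05,0,-0.05,0,-0.05,0, 0.085,0,-0.083,0,-0.07,0, 0.12,0,-0.117,0,-0.1,0, 0.155,0,-0.15,0,-0.12,0, 0.19,0,-0.185,0,-0.14,0, 0.215,0,-0.21,0,-0.16,0, 0.234,0,-0.229,0,-0.18,0]' 0
cat > goal.py <<'E'
import sys
from h import *
from station import observe
from scipy.spatial.transform import Rotation as Ro
s=observe(); R=s["eef_rot"]; a=np.radians(2.2)
z=np.array([-np.sin(a),np.cos(a),0]); y=np.array([0,0,-1.]); T=np.stack([np.cross(y,z),y,z],1)
d,h=map(float,sys.argv[1:])
p=np.array([.505,.0345,h])+np.array([np.sin(a),-np.cos(a),0])*d
print("turn",np.round(Ro.from_matrix(R.T@T).as_rotvec(),4),"goal",p,"shift",np.round(R.T@(p-s["tool_pos"]),4),"F",np.round(s["wrist_force"],2),s["tool_pos"])
E
python3 goal.py .006 .12
```

```text
clock: 0.9
tool_pos: [0.3584, 0.3194, 0.2048]
eef_rot: [[0.989, -0.001, 0.15], [-0.15, -0.002, 0.989], [-0.0, -1.0, -0.002]]
wrist_force: [0.1, 1.0, -0.4]
opening: 0.031
turn [ 0.0022 -0.1894 -0.0004] goal [0.50523033 0.02850442 0.12      ] shift [ 0.1889  0.0853 -0.2653] F [ 0.12  0.95 -0.43] [0.35840788 0.31940485 0.20478755]
```

```bash
python3 -m jog '[0.02,0,-0.03,0,-0.02,0, 0.05,0,-0.07,0,-0.05,0, 0.08,0,-0.11,0,-0.08,0, 0.11,0.0,-0.15,0,-0.11,0, 0.14,0.02,-0.19,0,-0.14,0, 0.165,0.04,-0.23,0,-0.17,0, 0.183,0.06,-0.255,0.002,-0.189,0, 0.189,0.075,-0.265,0.002,-0.189,0]'
python3 goal.py .006 .095
python3 - <<'E'
from station import *
import cv2
c=read_camera("scene"); cv2.imwrite("pics/s1.png",cv2.resize(c["pixels"][80:240,180:440,::-1],None,fx=3,fy=3))
E
```

```text
clock: 1.7
tool_pos: [0.5057, 0.0238, 0.1289]
eef_rot: [[0.999, -0.001, -0.032], [0.032, -0.002, 0.999], [-0.001, -1.0, -0.002]]
wrist_force: [1.4, -0.2, -1.4]
opening: 0.0007
turn [ 0.0022 -0.0062 -0.0012] goal [0.50523033 0.02850442 0.095     ] shift [-0.0003  0.0339  0.0048] F [ 1.38 -0.2  -1.37] [0.50570165 0.0238334  0.12894047]
```

View pics/s1.png

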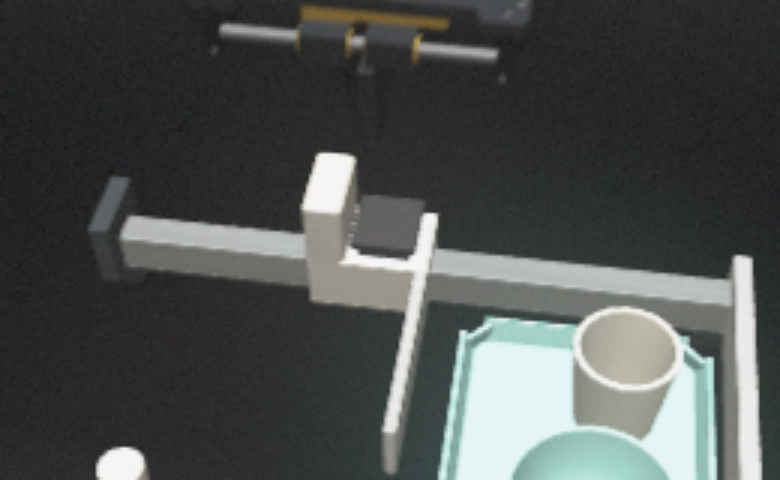

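The gripper appears above and behind the pad, with dark fingers near crop (368,110), so I'll check where the fingertip should project.

```bash
python3 - <<'E'
from station import *
import cv2,numpy as np
s=observe();print(s["clock"],s["tool_pos"],s["joint_vel"].round(3) if hasattr(s["joint_vel"],"round") else s["joint_vel"])
for n in("scene","top"):
    c=read_camera(n); im=c["pixels"][:,:,::-1].copy()
    for dz in(0.,-.017):
        X=np.array(s["tool_pos"])+[0,0,dz]; p=c["K"]@(c["R"]@X+c["t"]); p=p[:2]/p[2]; print(n,p)
        cv2.circle(im,(int(p[0]),int(p[1])),2,(0,0,255),-1)
    cv2.imwrite(f"pics/{n}2.png",im)
E
```

```text
1.75 [0.50421774 0.02351773 0.12673306] [-0.033 -0.032 -0.053  0.001  0.007  0.081 -0.081]
scene [302.92217408 130.27184026]
scene [303.12252003 136.90687612]
top [336.33317054 293.81441768]
top [336.0979321  292.81474435]
```

View pics/scene2.png

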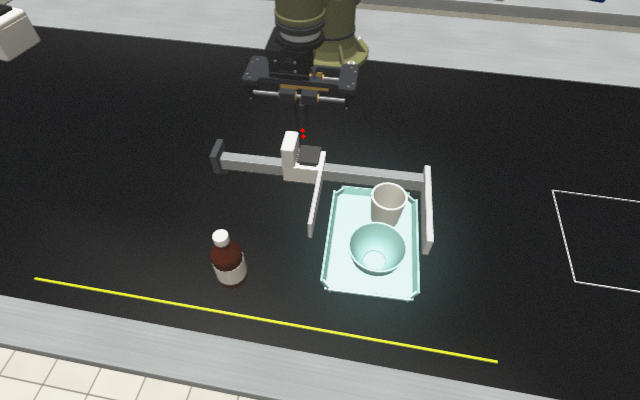

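View pics/top2.png

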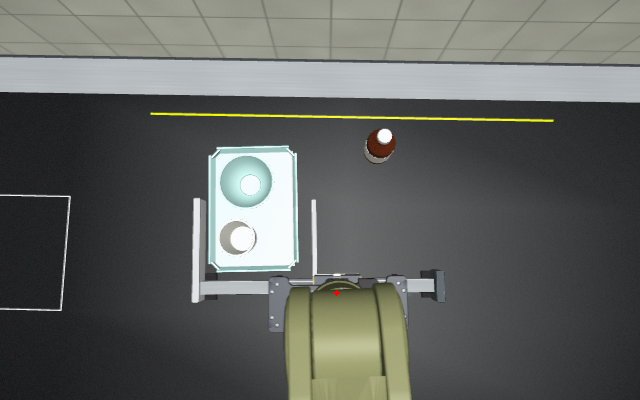

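The projected TCP and fingertip points fall on the tips at (303,130–137), so the calibration holds. I'll back off slightly from the block and go down.

```bash
python3 -m jog '[0,0,0.005,0,-0.003,0, 0,0,0.005,0,-0.006,0, 0,0.01,0.005,0.002,-0.006,0, 0,0.02,0.005,0.002,-0.006,0, 0,0.03,0.005,0.002,-0.006,0, 0,0.036,0.005,0.002,-0.006,0, 0,0.038,0.005,0.002,-0.006,0, 0,0.038,0.005,0.002,-0.006,0]'
python3 goal.py .006 .078
```

```text
clock: 2.65
tool_pos: [0.5038, 0.033, 0.0908]
eef_rot: [[0.999, -0.004, -0.042], [0.042, 0.001, 0.999], [-0.004, -1.0, 0.001]]
wrist_force: [-0.0, 0.1, 0.2]
opening: 0.0009
turn [-0.001   0.0034 -0.0042] goal [0.50523033 0.02850442 0.078     ] shift [ 0.0013  0.0128 -0.0046] F [-0.03  0.13  0.24] [0.5037683  0.0329895  0.09082845]
```

```bash
python3 -m jog '[0,0.003,-0.002,0,0,0, 0.001,0.006,-0.003,0,0,0, 0.001,0.009,-0.003,0,0,0, 0.001,0.012,-0.003,0,0,0, 0.001,0.013,-0.003,0,0,0, 0.001,0.014,-0.003,0,0,0, 0.001,0.014,-0.003,0,0,0, 0.001,0.014,-0.003,0,0,0]'
python3 goal.py .011 .077
```

```text
clock: 3.45
tool_pos: [0.5049, 0.0301, 0.0769]
eef_rot: [[0.999, -0.004, -0.042], [0.042, 0.001, 0.999], [-0.004, -1.0, 0.001]]
wrist_force: [0.3, -0.2, -0.1]
opening: 0.0006
turn [-0.0011  0.0034 -0.004 ] goal [0.50542227 0.02350811 0.077     ] shift [ 0.0002 -0.0001 -0.0066] F [ 0.25 -0.21 -0.09] [0.5049154  0.0301115  0.07692323]
```

The tips should be at z 0.060, yet there is no force. I'll look before going further.

```bash
python3 - <<'E'
from station import *
import cv2,numpy as np
s=observe();c=read_camera("scene"); im=c["pixels"][:,:,::-1].copy()
for dz in(0.,-.017):
    X=np.array(s["tool_pos"])+[0,0,dz]; p=c["K"]@(c["R"]@X+c["t"]); print(p[:2]/p[2])
cv2.imwrite("pics/s3.png",cv2.resize(np.clip(im[90:200,220:360].astype(float)*1.6,0,255).astype(np.uint8),None,fx=5,fy=5,interpolation=cv2.INTER_CUBIC))
E
```

```text
[306.59189425 149.74763552]
[306.72484053 155.7732568 ]
```

View pics/s3.png

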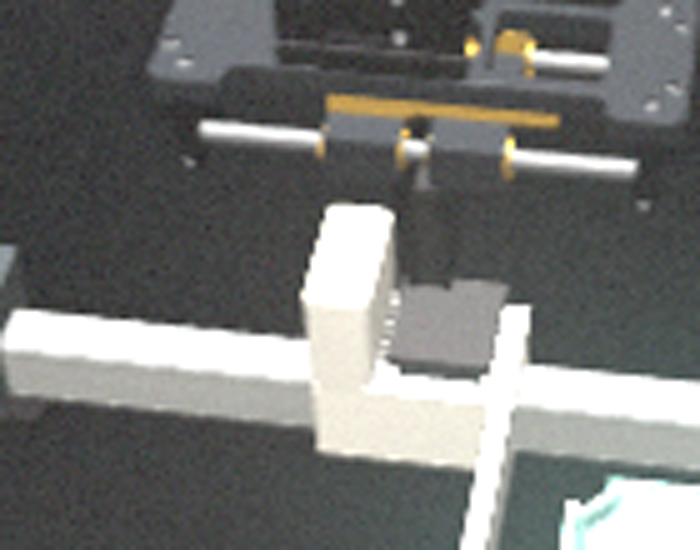

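The fingertips show at about px (306,147), roughly 9 px above the predicted 155.8. I'll measure the finger with depth.

```bash
python3 - <<'E'
from station import *
from h import *
s=observe();c=read_camera("scene");P=cloud(c);px=c["pixels"].astype(int)
print(s["tool_pos"],s["qpos"])
for v in range(118,166,3):
    print(v,[ (tuple(np.round(P[v,u]*1000).astype(int).tolist()),int(px[v,u].mean())) for u in(302,305,308,311)])
c=read_camera("top");P=cloud(c);px=c["pixels"].astype(int)
cv2.imwrite("pics/t3.png",cv2.resize(c["pixels"][180:360,220:460,::-1],None,fx=3,fy=3))
E
```

```text
[0.50490996 0.03008175 0.07693606] [-0.57652447  0.12866788  0.49849994  1.97089108 -0.07169465  1.06258726
  1.56625405]
118 [((536, 30, 183), 153), ((533, 35, 181), 95), ((541, 42, 188), 78), ((540, 47, 189), 78)]
121 [((537, 30, 177), 76), ((536, 35, 177), 71), ((542, 42, 183), 46), ((543, 47, 184), 50)]
124 [((518, 25, 154), 39), ((506, 28, 145), 70), ((543, 42, 177), 49), ((542, 47, 176), 51)]
127 [((515, 24, 144), 48), ((515, 30, 145), 69), ((541, 41, 168), 51), ((543, 47, 171), 49)]
130 [((517, 25, 139), 45), ((515, 30, 137), 47), ((516, 36, 139), 44), ((516, 42, 140), 43)]
133 [((516, 24, 130), 42), ((515, 30, 130), 44), ((514, 36, 130), 44), ((516, 42, 133), 39)]
136 [((515, 24, 122), 45), ((515, 30, 122), 49), ((516, 36, 124), 43), ((515, 42, 125), 43)]
139 [((518, 24, 117), 42), ((517, 30, 116), 46), ((514, 35, 115), 48), ((506, 40, 108), 46)]
142 [((516, 24, 107), 45), ((514, 29, 106), 48), ((514, 35, 107), 47), ((507, 40, 102), 44)]
145 [((518, 24, 100), 42), ((516, 29, 99), 48), ((514, 35, 99), 47), ((410, 20, 2), 60)]
148 [((493, 18, 69), 96), ((492, 24, 69), 99), ((492, 30, 70), 93), ((491, 36, 70), 97)]
151 [((502, 20, 69), 98), ((500, 26, 68), 98), ((499, 32, 68), 97), ((498, 38, 68), 96)]
154 [((512, 22, 70), 97), ((509, 28, 69), 98), ((508, 34, 68), 98), ((507, 40, 69), 95)]
157 [((520, 23, 69), 97), ((519, 29, 70), 98), ((516, 35, 68), 98), ((518, 42, 71), 99)]
160 [((527, 25, 69), 100), ((526, 31, 69), 100), ((526, 37, 69), 97), ((527, 43, 71), 98)]
163 [((526, 24, 59), 62), ((531, 32, 65), 62), ((530, 38, 65), 63), ((530, 44, 66), 70)]
```

View pics/t3.png

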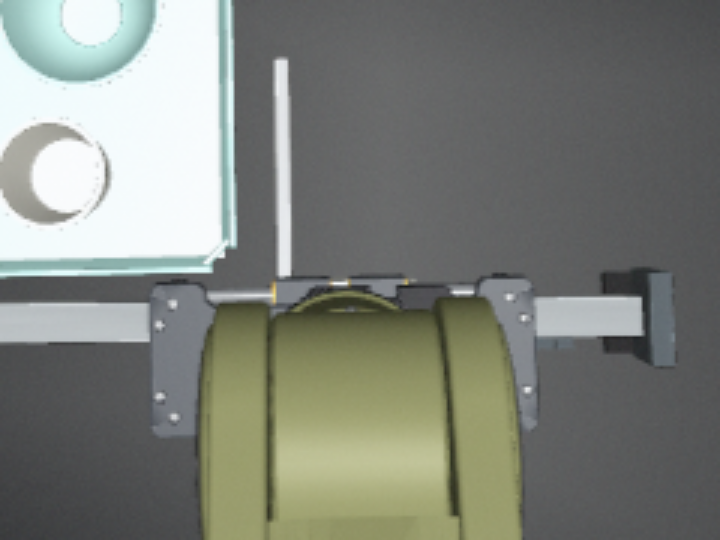

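Depth puts the finger front at x 0.515, which agrees, but the lower end at z ≈ 0.097 instead of the reported 0.060. The gripper body is raised by the same amount. The pad, bar and block heights all match their stated values, so I take the reported TCP height as reading about 36 mm low. I'll check the fingers' lateral extent and the offset more closely.

```bash
cat > tip.py <<'E'
from station import *
from h import *
s=observe();c=read_camera("scene");P=cloud(c);px=c["pixels"].astype(int)
x,y,z=s["tool_pos"]
m=(abs(P[...,0]-x-.009)<.012)&(abs(P[...,1]-y)<.03)&(P[...,2]>.074)&(px.mean(2)<75)
m[:, :]&=P[...,2]<.155
print("tool",np.round(s["tool_pos"],4),"F",np.round(s["wrist_force"],1))
for v in range(120,160,2):
    u=np.where(m[v])[0]
    if len(u): print(v,u.min(),u.max(),"y %.3f..%.3f z %.3f x %.3f"%(P[v,u.min(),1],P[v,u.max(),1],np.median(P[v,u,2]),np.median(P[v,u,0])))
E
python3 tip.py
```

```text
tool [0.5049 0.0301 0.0769] F [ 0.8 -0.9  0.1]
122 303 303 y 0.026..0.026 z 0.153 x 0.510
124 301 305 y 0.023..0.029 z 0.152 x 0.516
126 301 305 y 0.023..0.029 z 0.146 x 0.515
128 298 313 y 0.017..0.046 z 0.143 x 0.516
130 299 313 y 0.019..0.045 z 0.138 x 0.516
132 299 312 y 0.018..0.044 z 0.133 x 0.515
134 300 311 y 0.020..0.042 z 0.128 x 0.516
136 301 311 y 0.022..0.042 z 0.123 x 0.515
138 301 311 y 0.022..0.040 z 0.118 x 0.515
140 302 311 y 0.024..0.040 z 0.112 x 0.515
142 302 311 y 0.023..0.040 z 0.107 x 0.515
144 302 311 y 0.024..0.040 z 0.102 x 0.515
146 302 310 y 0.023..0.039 z 0.097 x 0.515
```

```bash
python3 -m jog '[0,0.004,-0.001,0,0,0, 0,0.008,-0.002,0,0,0, 0,0.012,-0.003,0,0,0, 0,0.016,-0.003,0,0,0, 0,0.019,-0.003,0,0,0, 0,0.02,-0.003,0,0,0, 0,0.02,-0.003,0,0,0, 0,0.02,-0.003,0,0,0]'
python3 tip.py
```

```text
clock: 4.45
tool_pos: [0.5051, 0.0272, 0.057]
eef_rot: [[0.999, -0.004, -0.042], [0.042, 0.001, 0.999], [-0.004, -1.0, 0.001]]
wrist_force: [0.7, 0.9, -0.3]
opening: 0.0007
tool [0.5051 0.0272 0.057 ] F [ 0.7  0.9 -0.3]
122 302 302 y 0.022..0.022 z 0.148 x 0.505
124 301 302 y 0.023..0.023 z 0.149 x 0.513
132 300 302 y 0.021..0.023 z 0.132 x 0.515
134 300 304 y 0.021..0.027 z 0.129 x 0.518
136 297 312 y 0.014..0.044 z 0.123 x 0.516
138 298 311 y 0.016..0.042 z 0.117 x 0.515
140 298 310 y 0.016..0.040 z 0.112 x 0.516
142 299 310 y 0.018..0.040 z 0.107 x 0.515
144 300 309 y 0.020..0.038 z 0.102 x 0.516
146 300 309 y 0.020..0.037 z 0.096 x 0.515
148 300 309 y 0.019..0.037 z 0.091 x 0.515
150 300 309 y 0.019..0.037 z 0.086 x 0.516
152 301 309 y 0.021..0.037 z 0.081 x 0.515
154 308 308 y 0.035..0.035 z 0.077 x 0.517
```

The tips moved down with the command and are now at about 0.077, 8 mm above the pad. Next I press slowly.

```bash
python3 -m jog '[0,0.003,0,0,0,0, 0,0.006,0,0,0,0, 0,0.009,0,0,0,0, 0,0.011,0,0,0,0, 0,0.012,0,0,0,0, 0,0.013,0,0,0,0, 0,0.013,0,0,0,0, 0,0.013,0,0,0,0]'
python3 tip.py|head -1
```

```text
clock: 5.3
tool_pos: [0.5055, 0.0272, 0.0453]
eef_rot: [[0.999, -0.003, -0.042], [0.042, 0.002, 0.999], [-0.003, -1.0, 0.002]]
wrist_force: [-4.0, 0.2, 11.6]
opening: 0.0006
tool [0.5055 0.0272 0.0453] F [-4.   0.2 11.6]
```

The 11.6 N is more than the 6.4 N maximum spring force, so the pad is on its stop. Now I push back while holding it down.

```bash
python3 -m jog '[0,0.0015,-0.004,0,0,0, 0,0.0015,-0.009,0,0,0, 0,0.0015,-0.014,0,0,0, 0,0.0015,-0.02,0,0,0, 0,0.0015,-0.028,0,0,0, 0,0.0015,-0.036,0,0,0, 0,0.0015,-0.043,0,0,0, 0,0.0015,-0.05,0,0,0]'
python3 tip.py|head -1; python3 - <<'E'
from station import *
import cv2
c=read_camera("scene"); cv2.imwrite("pics/s5.png",cv2.resize(c["pixels"][80:240,180:440,::-1],None,fx=3,fy=3))
E
```

```text
clock: 6.15
tool_pos: [0.5072, -0.0207, 0.0452]
eef_rot: [[0.999, -0.005, -0.043], [0.043, 0.005, 0.999], [-0.004, -1.0, 0.006]]
wrist_force: [-6.4, 4.7, 16.8]
opening: 0.0007
tool [ 0.5072 -0.0207  0.0452] F [-6.4  4.7 16.8]
```

View pics/s5.png

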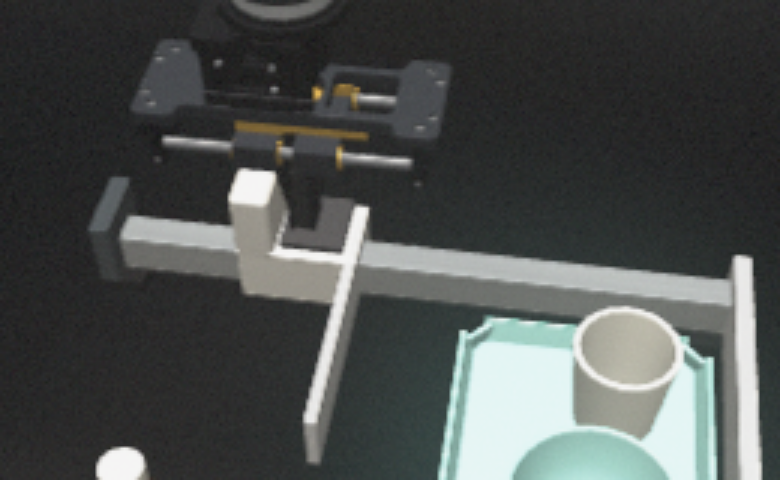

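The jaw is sliding with the fingers: block top at crop (255,190), tray untouched. I'll keep going.

```bash
python3 -m jog '[-0.001,0.0008,-0.006,0,0,0, -0.001,0.0008,-0.016,0,0,0, -0.001,0.0008,-0.026,0,0,0, -0.001,0.0008,-0.036,0,0,0, -0.001,0.0008,-0.046,0,0,0, -0.001,0.0008,-0.056,0,0,0, -0.001,0.0008,-0.066,0,0,0, -0.001,0.0008,-0.075,0,0,0]'

```

```text
clock: 7.05
tool_pos: [0.5099, -0.0957, 0.0452]
eef_rot: [[0.999, -0.004, -0.042], [0.042, 0.007, 0.999], [-0.004, -1.0, 0.007]]
wrist_force: [-3.7, 4.4, 12.0]
opening: 0.0003
```

```bash
python3 -m jog '[0,0.0012,-0.003,0,0,0, 0,0.0012,-0.007,0,0,0, 0,0.0012,-0.011,0,0,0, 0,0.0012,-0.015,0,0,0, 0,0.0012,-0.018,0,0,0, 0,0.0012,-0.02,0,0,0, 0,0.0012,-0.022,0,0,0, 0,0.0012,-0.022,0,0,0]'
python3 - <<'E'
from station import *
import cv2
c=read_camera("scene"); cv2.imwrite("pics/s6.png",cv2.resize(c["pixels"][80:240,180:440,::-1],None,fx=3,fy=3))
E
```

```text
clock: 7.85
tool_pos: [0.5105, -0.1128, 0.0452]
eef_rot: [[0.999, -0.006, -0.044], [0.044, 0.014, 0.999], [-0.005, -1.0, 0.014]]
wrist_force: [-8.0, 11.2, 18.1]
opening: 0.0006
```

View pics/s6.png

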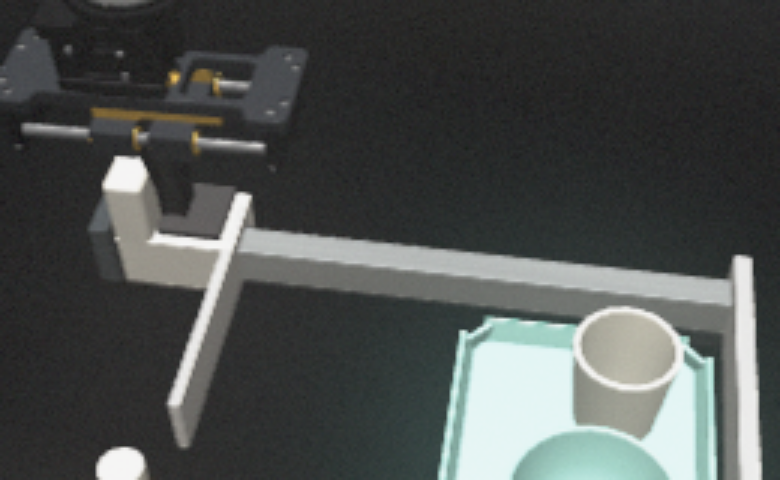

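It stalled at y -0.113 with 11 N of push, and the block stands against the stop block. I'll lean a little more to confirm, then raise while still leaning on the block so the pad comes up with the jaw fully back.

```bash
python3 -m jog '[0,0.001,-0.005,0,0,0, 0,0.001,-0.006,0,0,0, 0,0.001,-0.006,0,0,0, 0,0,-0.006,0,0,0, 0,-0.002,-0.005,0,0,0, 0,-0.005,-0.004,0,0,0, 0,-0.008,-0.004,0,0,0, 0,-0.011,-0.004,0,0,0]'
python3 tip.py | tail -4
```

```text
clock: 8.7
tool_pos: [0.5103, -0.1148, 0.0555]
eef_rot: [[0.999, -0.007, -0.046], [0.046, 0.016, 0.999], [-0.007, -1.0, 0.016]]
wrist_force: [0.2, 5.3, -2.7]
opening: 0.0002
140 231 242 y -0.122..-0.105 z 0.093 x 0.520
142 231 242 y -0.122..-0.106 z 0.087 x 0.520
144 232 241 y -0.122..-0.105 z 0.082 x 0.520
146 232 241 y -0.123..-0.104 z 0.077 x 0.520
```

Pad contact is gone and only a light push on the block remains. Back off a few millimetres, then go up.

```bash
python3 -m jog '[0,-0.001,0.003,0,0,0, 0,-0.002,0.006,0,0,0, 0,-0.006,0.008,0,0,0, 0,-0.015,0.008,0,0,0, 0,-0.03,0.008,0,0,0, 0,-0.05,0.008,0,0,0, 0,-0.075,0.008,0,0,0, 0,-0.1,0.008,0,0,0]'
python3 -m jog '[-0.005,-0.005,0.04,0,0,0, -0.01,-0.01,0.08,0,0,0, -0.01,-0.01,0.12,0,0,0, -0.01,-0.01,0.16,0,0,0, -0.01,-0.01,0.2,0,0,0, -0.01,-0.01,0.235,0,0,0, -0.01,-0.01,0.25,0,0,0, -0.01,-0.01,0.25,0,0,0]'
python3 - <<'E'
from station import *
from h import *
print(observe()["wrist_force"])
c=read_camera("top");cv2.imwrite("pics/t7.png",c["pixels"][:,:,::-1]);np.savez("top7.npz",**c)
c=read_camera("scene");cv2.imwrite("pics/s7.png",c["pixels"][:,:,::-1])
P=cloud(c);px=c["pixels"].astype(int)
for v in range(140,160,3): print(v,[(np.round(P[v,u]*1000).astype(int).tolist(),int(px[v,u].mean())) for u in(240,246,252)])
c=dict(np.load("top7.npz"));Z=cloud(c)[...,2];U,V=np.meshgrid(np.arange(640),np.arange(400))
print("block",rect((U>395)&(U<450)&(V>260)&(V<320)&(abs(Z-.1)<.006),c,.1))
a=dict(np.load("top0.npz"))["pixels"].astype(int);b=c["pixels"].astype(int)
d=abs(a-b).max(2)>60
for n,(u0,u1,v0,v1) in dict(tray=(205,303,140,272),sauce=(360,400,120,170)).items(): print(n,d[v0:v1,u0:u1].sum())
E
```

```text
clock: 9.55
tool_pos: [0.5109, -0.1092, 0.1583]
eef_rot: [[0.999, -0.006, -0.045], [0.045, 0.016, 0.999], [-0.005, -1.0, 0.016]]
wrist_force: [0.0, 0.3, -0.4]
opening: 0.0004
clock: 10.35
tool_pos: [0.4899, 0.1417, 0.1732]
eef_rot: [[0.999, -0.005, -0.048], [0.048, 0.016, 0.999], [-0.004, -1.0, 0.016]]
wrist_force: [0.3, -0.3, 0.1]
opening: 0.0003
[ 0.25106459 -0.28608149  0.14692807]
140 [([493, -116, 69], 95), ([492, -103, 70], 100), ([490, -90, 70], 96)]
143 [([504, -112, 71], 98), ([502, -100, 71], 97), ([499, -88, 71], 97)]
146 [([515, -108, 73], 98), ([511, -97, 71], 94), ([508, -85, 70], 97)]
149 [([520, -107, 70], 97), ([520, -94, 72], 98), ([519, -82, 73], 96)]
152 [([531, -104, 72], 97), ([528, -92, 72], 98), ([525, -80, 70], 98)]
155 [([536, -103, 68], 61), ([533, -91, 67], 71), ([534, -78, 71], 73)]
158 [([530, -107, 54], 163), ([528, -94, 54], 65), ([528, -81, 56], 157)]
block (((510.3075866699219, -139.30540466308594), (56.74869918823242, 27.192581176757812), 1.3345478773117065), 551, array([424, 274,  17,  35, 551], dtype=int32))
tray 0
sauce 0
```

View pics/s7.png

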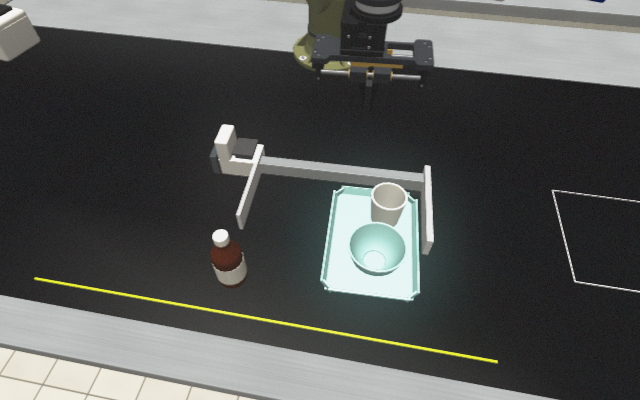

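View pics/t7.png

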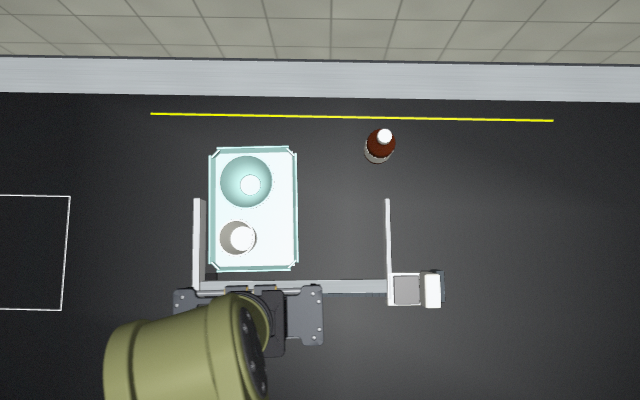

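```bash
python3 - <<'E'
from station import *
from h import *
f=[read_camera("scene")for _ in range(4)]
im=np.mean([x["pixels"][115:185,200:280].astype(float) for x in f],0)
cv2.imwrite("pics/s8.png",cv2.resize(np.clip(im*1.5,0,255).astype(np.uint8)[:,:,::-1],None,fx=8,fy=8,interpolation=cv2.INTER_CUBIC))
c=read_camera("top");P=np.mean([cloud(read_camera("top")) for _ in range(3)],0)
for v in(278,285,292): print([(u,np.round(P[v,u,1:]*1000).astype(int).tolist()) for u in range(418,448,2)])
# bar span: blade tray face & fence in first image
E
```

```text
[(418, [-122, 69]), (420, [-127, 62]), (422, [-126, 79]), (424, [-126, 99]), (426, [-129, 99]), (428, [-132, 101]), (430, [-76, 364]), (432, [-139, 99]), (434, [-142, 101]), (436, [-146, 100]), (438, [-149, 100]), (440, [-162, 61]), (442, [-166, 62]), (444, [-185, 1]), (446, [-188, 1])]
[(418, [-121, 70]), (420, [-127, 60]), (422, [-127, 78]), (424, [-127, 94]), (426, [-72, 366]), (428, [-132, 101]), (430, [-135, 102]), (432, [-139, 100]), (434, [-142, 100]), (436, [-146, 98]), (438, [-149, 100]), (440, [-153, 97]), (442, [-165, 63]), (444, [-169, 60]), (446, [-189, 0])]
[(418, [-121, 70]), (420, [-127, 58]), (422, [-127, 77]), (424, [-127, 92]), (426, [-129, 98]), (428, [-133, 98]), (430, [-136, 100]), (432, [-139, 99]), (434, [-143, 99]), (436, [-146, 99]), (438, [-150, 99]), (440, [-153, 98]), (442, [-166, 61]), (444, [-169, 61]), (446, [-188, 1])]
```

View pics/s8.png

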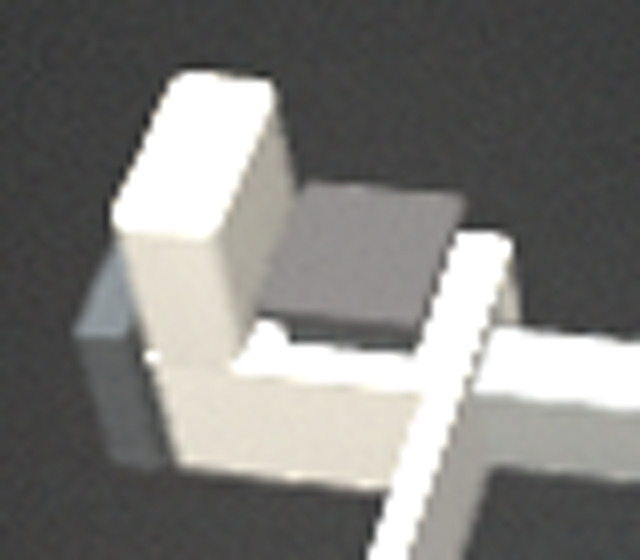

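The block meets the stop with no visible gap (crop 150,400), the pad stands raised, and the hand is clear. I'm handing in.

```bash
python3 -c "
from station import *
print(hand_in())"
```

```text
the job is handed in; nothing more can be done
None
```

I pressed the pad down with the closed fingertips and pushed the jaw back against the stop block while the pad was held. I then raised the hand while still leaning on the block so the pad could spring up, and moved the hand clear. The job was handed in at about 11 s; no verdict was given.

**What the last checks showed:**
- **Pad press:** the upward force was about 12 N when the pad was first pressed. The spring gives at most 6.4 N, so the pad was on its stop.
- **Jaw position:** the block top moved 134 mm. Its far face measures about 2 mm from the measured face of the stop, which is within the measuring error, and the close-up shows no gap. The push also stalled there with about 11 N.
- **Pad after release:** it reads 70–71 mm above the counter, so it is up.
- **Tray, bowl, cup and bottle:** no pixels in their areas changed noticeably between the first and last top pictures.
- **Hand:** the wrist force was about 0.4 N at the end, and the gripper is clear of everything.

**What disagreed:** the fingertips were about 36 mm higher than the reported TCP height and the stated 17 mm tip length imply. The x and y readings did agree with the cameras. I found this when there was no contact at the expected height, and from there worked from camera depth and contact force.

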